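# Set the espresso cups on their matching saucers

### The job

Get the four espresso cups ready to serve: pick up each one and set it down gently, upright and centred, on a saucer of its own colour, one cup to a saucer (white cups on white saucers, purple cups on purple). It does not matter which of two like saucers a cup gets or where its handle points; leave the big mug where it is and keep clear of the glass pastry case.

Things in the scene. Friction and masses are not known exactly. Their poses are not given: they have to be found in the camera images.
- white_cup_a: small white espresso cup, one of two alike: rim 58 mm across, 54 mm high, open, narrowing to a 40 mm foot; about 0.1 kg. Origin on the underside, off the round axis: the bowl's axis is at x = 0, y = +12 mm in its frame; ear handle along -y, to y = -41 mm; z up. Grasp from above across x, outside the bowl, at the upper half
- white_cup_b: small white espresso cup, one of two alike: rim 58 mm across, 54 mm high, open, narrowing to a 40 mm foot; about 0.1 kg. Origin on the underside, off the round axis: the bowl's axis is at x = 0, y = +12 mm in its frame; ear handle along -y, to y = -41 mm; z up. Grasp from above across x, outside the bowl, at the upper half
- purple_cup_a: small dark purple espresso cup, one of two alike: rim 65 mm across, 52 mm high, open, narrowing to a 45 mm foot; about 0.14 kg. Origin on the underside, off the round axis: the bowl's axis is at x = 0, y = +14.5 mm in its frame; ear handle along -y, to y = -47 mm; z up. Grasp from above across x, outside the bowl, at the upper half
- purple_cup_b: small dark purple espresso cup, one of two alike: rim 65 mm across, 52 mm high, open, narrowing to a 45 mm foot; about 0.14 kg. Origin on the underside, off the round axis: the bowl's axis is at x = 0, y = +14.5 mm in its frame; ear handle along -y, to y = -47 mm; z up. Grasp from above across x, outside the bowl, at the upper half
- white_saucer_a: white round saucer lying loose on the counter, 106 mm across and 12 mm high, with a flat inner floor about 68 mm across, 5 mm above its underside, and a rim that slopes up outward. One of two alike. Origin: centre of the underside; z up. 0.16 kg
- white_saucer_b: white round saucer lying loose on the counter, 106 mm across and 12 mm high, with a flat inner floor about 68 mm across, 5 mm above its underside, and a rim that slopes up outward. One of two alike. Origin: centre of the underside; z up. 0.16 kg
- purple_saucer_a: dark purple round saucer lying loose on the counter, 106 mm across and 12 mm high, with a flat inner floor about 68 mm across, 5 mm above its underside, and a rim that slopes up outward. One of two alike. Origin: centre of the underside; z up. 0.16 kg
- purple_saucer_b: dark purple round saucer lying loose on the counter, 106 mm across and 12 mm high, with a flat inner floor about 68 mm across, 5 mm above its underside, and a rim that slopes up outward. One of two alike. Origin: centre of the underside; z up. 0.16 kg
- big_mug: bystander, not to be moved: large white mug, 84 mm across, 123 mm with its handle, 100 mm high, standing beside the work. Origin: underside, about 20 mm from the mug's axis, which is at y = +20 mm; the handle points along -y
- case_corner (a point): obstacle, fixed, never moves: the front left bottom corner of the glass pastry case on the counter, nearly invisible. Solid glass walls fill x beyond 0.596 m with y below 0.03 m, from the counter to 0.48 m high, all along to the right. Keep gripper and wrist out: carry past it along its front, near x = 0.45 m, and do not swing out over it

How it is judged:
At the end, for the whole second after the job is handed in: Each of the four saucers lies flat and carries one cup of its own colour, standing on the saucer's inner floor (height within 4 mm), tilted less than 0.1 rad, the axis of its bowl within 12 mm of the saucer's centre along each of the cup's x and y; all cups at rest (((x of white_saucer_a in the frame of white_cup_a between -0.012 and 0.012 m and y of white_saucer_a in the frame of white_cup_a between 0 and 0.024 m and z of white_cup_a in the frame of white_saucer_a between 0.001 and 0.009 m) or (x of white_saucer_a in the frame of white_cup_b between -0.012 and 0.012 m and y of white_saucer_a in the frame of white_cup_b between 0 and 0.024 m and z of white_cup_b in the frame of white_saucer_a between 0.001 and 0.009 m)) and ((x of white_saucer_b in the frame of white_cup_a between -0.012 and 0.012 m and y of white_saucer_b in the frame of white_cup_a between 0 and 0.024 m and z of white_cup_a in the frame of white_saucer_b between 0.001 and 0.009 m) or (x of white_saucer_b in the frame of white_cup_b between -0.012 and 0.012 m and y of white_saucer_b in the frame of white_cup_b between 0 and 0.024 m and z of white_cup_b in the frame of white_saucer_b between 0.001 and 0.009 m)) and ((x of purple_saucer_a in the frame of purple_cup_a between -0.012 and 0.012 m and y of purple_saucer_a in the frame of purple_cup_a between 0.0025 and 0.0265 m and z of purple_cup_a in the frame of purple_saucer_a between 0.001 and 0.009 m) or (x of purple_saucer_a in the frame of purple_cup_b between -0.012 and 0.012 m and y of purple_saucer_a in the frame of purple_cup_b between 0.0025 and 0.0265 m and z of purple_cup_b in the frame of purple_saucer_a between 0.001 and 0.009 m)) and ((x of purple_saucer_b in the frame of purple_cup_a between -0.012 and 0.012 m and y of purple_saucer_b in the frame of purple_cup_a between 0.0025 and 0.0265 m and z of purple_cup_a in the frame of purple_saucer_b between 0.001 and 0.009 m) or (x of purple_saucer_b in the frame of purple_cup_b between -0.012 and 0.012 m and y of purple_saucer_b in the frame of purple_cup_b between 0.0025 and 0.0265 m and z of purple_cup_b in the frame of purple_saucer_b between 0.001 and 0.009 m)) and angle between each of white_cup_a, white_cup_b, purple_cup_a, purple_cup_b, white_saucer_a, white_saucer_b, purple_saucer_a, purple_saucer_b's own z axis and vertical below 0.1 rad and linear speed of each of white_cup_a, white_cup_b, purple_cup_a, purple_cup_b below 0.02 m/s); the robot touches nothing.
It fails at once if a cup is dropped: it flies free, touched by nothing, at over 0.6 m/s (a fall of about 20 mm) ((linear speed of white_cup_a above 0.6 m/s and contact force between white_cup_a and anything else below 0.05 N) or (linear speed of white_cup_b above 0.6 m/s and contact force between white_cup_b and anything else below 0.05 N) or (linear speed of purple_cup_a above 0.6 m/s and contact force between purple_cup_a and anything else below 0.05 N) or (linear speed of purple_cup_b above 0.6 m/s and contact force between purple_cup_b and anything else below 0.05 N)).
It fails at once if a cup is pressed hard on a saucer (over 45 N) (contact force between any of white_cup_a, white_cup_b, purple_cup_a, purple_cup_b and white_saucer_a above 45 N or contact force between any of white_cup_a, white_cup_b, purple_cup_a, purple_cup_b and white_saucer_b above 45 N or contact force between any of white_cup_a, white_cup_b, purple_cup_a, purple_cup_b and purple_saucer_a above 45 N or contact force between any of white_cup_a, white_cup_b, purple_cup_a, purple_cup_b and purple_saucer_b above 45 N).
It fails at once if the big mug is displaced by more than 30 mm (distance of big_mug from where it was at the start of the episode above 0.03 m).
It also fails if it takes over 122 s, if anything falls off the work surface, if the arm or the gripper's body presses on something with over 40 N, if the wrist force passes 120 N, or if a joint passes its speed limit or range.

### The arm

A 6-joint arm with a two-finger parallel gripper is mounted at the origin on a cart in front of the work surface, level with it; the furniture and walls round the work are solid. World frame = base frame: x ahead of the robot, y to its left, z up, the work surface at z = 0. Lengths are in m, angles in rad, forces in N, time in s.
With the tool pointing down it reaches from about 0.35 to 0.975 m from the base axis. Payload 4.9 kg.
Tool frame: the origin (TCP) lies at the very end of the fingers, on their centre line; the grasp point (between the pads) lies 19 mm behind it (ctrl.grasp_offset is the distance from the TCP to the grasp point, in m); z points along the fingers, y is the line along which they close (so a half turn about z gives the same grasp; the last joint's range is limited). The gripper opens to 85 mm and grips with 20 to 120 N. Pads are 22 mm wide; open, the fingers measure 114 mm over their backs; the gripper's body (76 mm by 85 mm) begins 54 mm behind the grasp point. The pads swing forward as they close: fully open they stand 13 mm farther back than shut.
Start: joints at [1.035, 0.053, 1.613, -0, 1.476, -0.119], TCP at [0.253, 0.571, 0.231] pointing down, gripper open.
Joint ranges: [-3.01, 3.01], [-1.01, 2.22], [0.06, 2.58], [-1.02, 4.17], [0.09, 2.62], [-3.14, 3.14]. Speed limits (rad/s): [2.57, 2.57, 3.14, 3.14, 3.14, 3.14].

### API

Orientations are given as a rotation vector (axis times angle).
In Python, from station import ctrl, optics gives the robot as it stands.
- The arm moves only by the shell command python3 -m handwheel 'ROWS' [OPENING] [FORCE]. ROWS is JSON, a list of rows, each an object of numbers: "tx", "ty", "tz": the shift along the tool's x, y, z in mm; "roll": the turn about the tool's z in rad. A call has 1 to 12 rows; each row shifts and turns the commanded pose from where the row before left it, along the tool's axes as they then stand; what a row does not reach is not made up. A row lasts 1/12 s, in which the tool goes at most 41.7 mm and 7.16 degrees, less where a joint would pass 70% of its speed; a pose out of reach is approached as far as the arm can. A call with a gripper value outside its range is refused whole. OPENING is the finger opening in mm, from 0 to 85.4, set as the call begins (- or left out, the last holds). The fingers move at their own pace and stop on an object; FORCE is the grip in N (left out, the last holds). Time passes only in rows, so rows that do not move let the fingers close. It gives the time, the measured TCP pose, the force, the opening and the grip force at its end, in the units of the state.
- ctrl.get_obs(): the state, without advancing time (a new reading comes with each control period).
- optics.get_image(name): name is "side" or "top"; returns (picture, depth): 384x512x3 uint8, red, green, blue; 384x512 float32, m along the optical axis (not along the pixel's ray), 0 where there is no reading.
- optics.camera_params(name): a dict with "mtx" (3x3 intrinsics, pixels), "extrinsics" (4x4, takes a point from camera to world coordinates). Camera axes: x right, y down, z forward; pixel columns grow to the right and rows downward; lengths in m; the calibration is good to about 2 mm. A picture is of the moment at which its call begins. camera_params takes no time and is no camera call.
- ctrl.finish_job(): hands the job in; it is judged then, once.
The state is a dict: "t": time; "q": joint angles; "dq": joint speeds; "effort": joint torques, N m; "tool_pos": TCP position; "tool_rot": TCP orientation; "contact_force": force on the tool from outside, world axes, zero at the start; "wrist_torque": the same for the moment, N m; "opening": finger opening in m; "grip_force": force on a finger pad.
Only numpy, scipy, OpenCV 4.12 (cv2) and the standard library are available. Lean on these libraries where they do the work, as an engineer would, in place of code of your own. Each camera call takes 0.05 s, during which the arm holds its last target. There are 200 camera calls.

## Working session

There is one attempt and no reset: what is moved stays moved. The work goes in short steps, Python scripts to look and compute and a shell command to move; the robot and the scene stay as the last step left them, time stands still between calls to the robot, and variables do not carry over. Pictures are saved under pics/ and viewed, at most 14 in all, crops included, and the job is handed in when it is done.

```bash
mkdir -p pics; ls
cat > h.py <<'E'
from station import ctrl, optics
import numpy as np, cv2
from scipy.spatial.transform import Rotation as R
def grab(n):
    im,d=optics.get_image(n); p=optics.camera_params(n); return im,d,np.array(p["mtx"]),np.array(p["extrinsics"])
def cloud(d,K,T):
    v,u=np.mgrid[:d.shape[0],:d.shape[1]]
    P=np.stack([(u-K[0,2])/K[0,0]*d,(v-K[1,2])/K[1,1]*d,d],-1)
    return P@T[:3,:3].T+T[:3,3]
def ray(u,v,z,K,T):
    r=T[:3,:3]@np.array([(u-K[0,2])/K[0,0],(v-K[1,2])/K[1,1],1]); o=T[:3,3]; return o+r*(z-o[2])/r[2]
E
python3 - <<'E'
from h import *
for n in("top","side"):
    im,d,K,T=grab(n); np.savez(n+"0.npz",im=im,d=d,K=K,T=T)
    cv2.imwrite(f"pics/{n}0.png",cv2.resize(im[...,::-1],(800,600)))
    print(n,K,T.round(3))
o=ctrl.get_obs(); print(o["t"],o["tool_pos"],R.from_rotvec(o["tool_rot"]).as_matrix().round(3))
E
```

```text
pics
top [[466.10415982   0.         255.869628  ]
 [  0.         466.10415982 194.66420036]
 [  0.           0.           1.        ]] [[ 0.007 -0.989  0.145  0.411]
 [-1.    -0.01  -0.016  0.011]
 [ 0.017 -0.145 -0.989  1.486]
 [ 0.     0.     0.     1.   ]]
side [[420.87244644   0.         261.98975625]
 [  0.         420.87244644 197.15723183]
 [  0.           0.           1.        ]] [[ 0.979 -0.126  0.16   0.386]
 [-0.203 -0.513  0.834 -1.273]
 [-0.023 -0.849 -0.528  0.856]
 [ 0.     0.     0.     1.   ]]
0.1 [0.2527359  0.57100267 0.23017936] [[-0.914  0.405 -0.001]
 [ 0.405  0.914 -0.002]
 [ 0.    -0.002 -1.   ]]
```

View pics/top0.png

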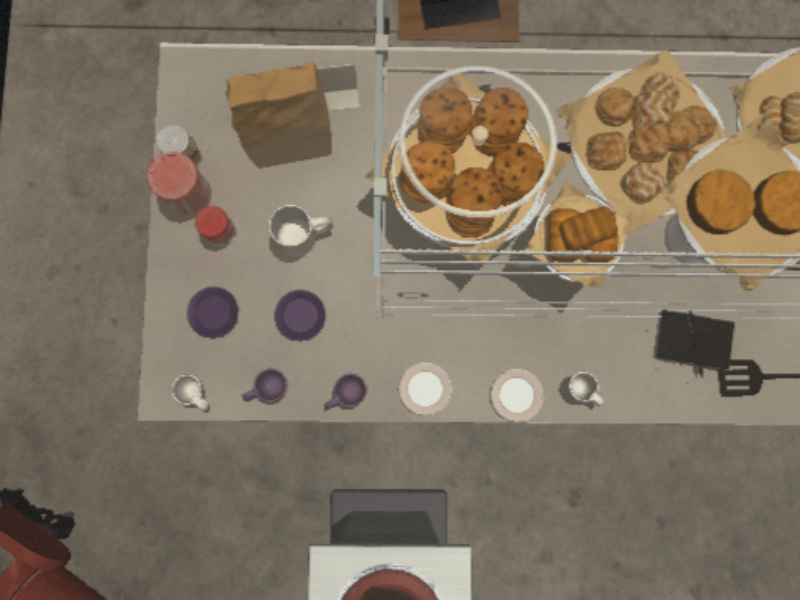

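View pics/side0.png

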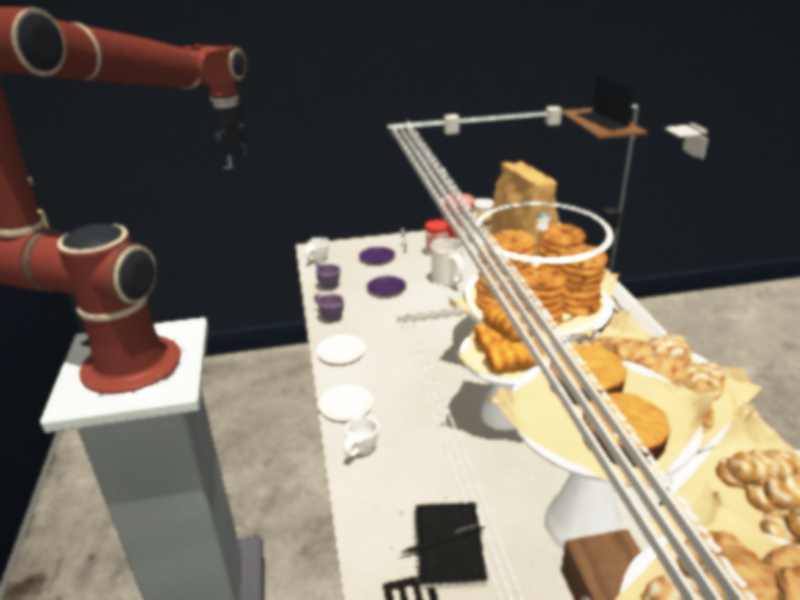

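The top view (800x600) shows white cups at (188,390) and (583,387), purple cups at (269,386) and (348,390), purple saucers at (213,312) and (300,315), and white saucers at (425,388) and (517,395). The mug is at (290,226) and the glass edge at column 380, row 310 and up. The side view agrees with this.

```bash
cat >> h.py <<'E'
NAMES={"wA":(188,390),"wB":(583,387),"pA":(269,386),"pB":(348,390)}
def fitc(xy):
    c,r=cv2.minEnclosingCircle(xy.astype(np.float32)*1000); return np.array(c),r
def cup(P,near,rz,purple,im=None):
    # near: world xy; heights in mm from the cloud
    m=(np.hypot(P[...,0]-near[0],P[...,1]-near[1])<0.075)&(P[...,2]>0.012)&(P[...,2]<0.08)
    q=P[m]; rim=q[q[:,2]>rz-0.006][:,:2]
    return m,q,rim
def circ(xy):  # least squares circle with outlier rejection
    xy=xy*1000
    from scipy.optimize import least_squares
    f=lambda p:np.hypot(xy[:,0]-p[0],xy[:,1]-p[1])-p[2]
    s=least_squares(f,[*xy.mean(0),30],loss="soft_l1",f_scale=1.5); return s.x,np.abs(f(s.x)).mean()
E
cat > meas.py <<'E'
from h import *
f=np.load("top0.npz"); im,d,K,T=[f[k] for k in("im","d","K","T")]; P=cloud(d,K,T)
g=512/800
tab=P[250:260,100:200,2]; print("table z",np.median(tab),tab.std())
for n,(u,v) in NAMES.items():
    h=.054 if n[0]=="w" else .052
    c0=ray(u*g,v*g,h,K,T)[:2]; m,q,rim=cup(P,c0,h,0)
    vv,uu=np.nonzero(m); zmax=np.percentile(q[:,2],98)
    print(n,"c0",c0.round(3),"n",len(q),"z98",zmax.round(4),"rimfit",circ(rim) if len(rim)>8 else 0)
    # silhouette mask by colour
    pt=im[v*256//400 if 0 else int(v*g),int(u*g)]
for n,(u,v) in {"wsA":(425,388),"wsB":(517,395),"psA":(213,312),"psB":(300,315)}.items():
    c0=ray(u*g,v*g,.010,K,T)[:2]
    m=(np.hypot(P[...,0]-c0[0],P[...,1]-c0[1])<.075)&(P[...,2]>.003)&(P[...,2]<.03)
    q=P[m]; print(n,c0.round(3),m.sum(),fitc(q[:,:2]),"mean",q[:,:2].mean(0).round(4),"zc",np.median(P[int(v*g)-3:int(v*g)+4,int(u*g)-3:int(u*g)+4,2]).round(4),"z98",np.percentile(q[:,2],98).round(4))
big=cv2.cvtColor(im,cv2.COLOR_RGB2BGR)[185:275,85:400]
cv2.imwrite("pics/crop0.png",cv2.resize(big,None,fx=2.5,fy=2.5,interpolation=cv2.INTER_CUBIC))
E
python3 meas.py
```

```text
table z 0.0021627342024619356 0.0828527349133707
wA c0 [0.449 0.399] n 273 z98 0.0575 rimfit (array([450.05927425, 402.4693557 ,  28.1582281 ]), np.float64(3.457867859177697))
wB c0 [ 0.46  -0.373] n 243 z98 0.0566 rimfit (array([ 461.93054012, -373.69290152,   28.32376132]), np.float64(3.3286725035731655))
pA c0 [0.458 0.242] n 302 z98 0.0562 rimfit (array([460.55163586, 243.8336282 ,  31.12474046]), np.float64(4.041856549168129))
pB c0 [0.451 0.088] n 288 z98 0.0555 rimfit (array([451.67569491,  87.64920144,  31.54487982]), np.float64(4.298889542818837))
wsA [ 0.457 -0.065] 853 (array([457.15341187, -64.66359711]), 74.52010345458984) mean [ 0.4575 -0.0629] zc 0.0045 z98 0.0167
wsB [ 0.445 -0.25 ] 797 (array([ 444.90567017, -250.32650757]), 74.69526672363281) mean [ 0.4475 -0.2479] zc 0.0038 z98 0.0151
psA [0.608 0.368] 937 (array([607.7434082 , 367.32397461]), 74.34745788574219) mean [0.6085 0.3699] zc 0.0043 z98 0.017
psB [0.603 0.191] 885 (array([603.46966553, 190.91358948]), 74.80592346191406) mean [0.6041 0.1927] zc 0.0049 z98 0.0155
```

View pics/crop0.png

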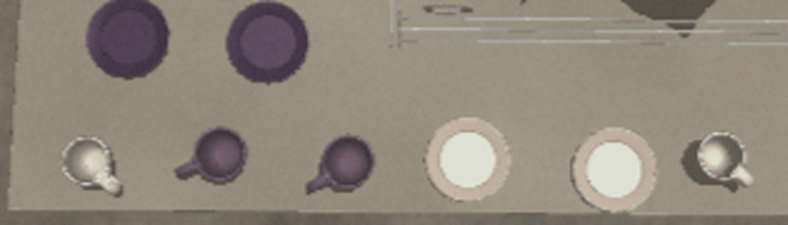

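```bash
cat > meas2.py <<'E'
from h import *
f=np.load("top0.npz"); im,d,K,T=[f[k] for k in("im","d","K","T")]; P=cloud(d,K,T)
for n,c in {"wA":(.450,.402),"wB":(.462,-.374),"pA":(.4605,.2438),"pB":(.4517,.0876)}.items():
    h=.054 if n[0]=="w" else .052
    m,q,rim=cup(P,c,h,0); s=np.hypot(*(q[:,:2]-c).T); k=q[(s>.036)&(q[:,2]>.02)]
    k=k[:,:2].mean(0)-c; a=np.degrees(np.arctan2(k[1],k[0]))
    print(n,"handle dir deg",a.round(1),"len",np.hypot(*k).round(3),"closing axis",((a+90)%180).round(1))
hsv=cv2.cvtColor(im,cv2.COLOR_RGB2HSV); print(hsv[200,136],hsv[248,272],hsv[262,272],hsv[230,272])
for n,c in {"wsA":(.457,-.065),"wsB":(.445,-.25),"psA":(.608,.368),"psB":(.603,.191)}.items():
    near=np.hypot(P[...,0]-c[0],P[...,1]-c[1])<.068
    mk=(((hsv[...,0]>115)&(hsv[...,0]<165)&(hsv[...,1]>45)) if n[0]=="p" else (hsv[...,2]>200)&(hsv[...,1]<40))&near
    cs,_=cv2.findContours(mk.astype(np.uint8),0,1); c_=max(cs,key=cv2.contourArea); (u,v),ax,_=cv2.fitEllipse(c_)
    z=.012 if n[0]=="p" else .005
    print(n,ray(u,v,z,K,T).round(4),"dia mm",(np.array(ax)/466*(1.47)*1000).round(0))
E
python3 meas2.py
```

```text
wA handle dir deg -135.8 len 0.044 closing axis 134.2
wB handle dir deg -135.3 len 0.043 closing axis 134.7
pA handle dir deg 114.9 len 0.046 closing axis 24.9
pB handle dir deg 125.2 len 0.047 closing axis 35.2
[147  59  82] [ 35  12 225] [ 15  41 193] [ 19  39 157]
wsA [ 0.4572 -0.0633  0.005 ] dia mm [66. 67.]
wsB [ 0.4457 -0.2484  0.005 ] dia mm [65. 67.]
psA [0.6076 0.3691 0.012 ] dia mm [94. 98.]
psB [0.6031 0.1922 0.012 ] dia mm [94. 97.]
```

```bash
cat > need.py <<'E'
import sys
from h import *
x,y,z,a=map(float,sys.argv[1:5]) # mm, mm, mm, closing axis deg
o=ctrl.get_obs(); M=R.from_rotvec(o["tool_rot"]).as_matrix(); p=np.array(o["tool_pos"])*1000
cur=np.degrees(np.arctan2(M[1,1],M[0,1])); dl=(a-cur+90)%180-90
M2=M@R.from_rotvec([0,0,-np.radians(dl)]).as_matrix()
s=M2.T@(np.array([x,y,z])-p)
print("t",round(o["t"],2),"p",p.round(1),"cur",cur.round(1),"q1,q6",np.round([o["q"][0],o["q"][5]],2),"tilt",np.degrees(np.arccos(-M[2,2])).round(2))
print("roll",-np.radians(dl).round(3),"then tx,ty,tz",s.round(1),"| dist/41.7:",(np.linalg.norm(s)/41.7).round(1))
E
python3 need.py 460.5 243.5 110 25
```

```text
t 0.1 p [252.7 571.  230.2] cur 66.1 q1,q6 [ 1.03 -0.12] tilt 0.11
roll 0.718 then tx,ty,tz [-384.5   50.1  120.5] | dist/41.7: 9.7
```

```bash
python3 -m handwheel '[{"roll":0.12},{"roll":0.12},{"roll":0.12},{"roll":0.12},{"roll":0.12},{"roll":0.118},{},{}]' 85 40
python3 -m handwheel '[{"tx":-32,"ty":4.2,"tz":10},{"tx":-32,"ty":4.2,"tz":10},{"tx":-32,"ty":4.2,"tz":10},{"tx":-32,"ty":4.2,"tz":10},{"tx":-32,"ty":4.2,"tz":10},{"tx":-32,"ty":4.2,"tz":10},{"tx":-32,"ty":4.2,"tz":10},{"tx":-32,"ty":4.2,"tz":10},{"tx":-32,"ty":4.2,"tz":10},{"tx":-32,"ty":4.2,"tz":10},{"tx":-32,"ty":4.2,"tz":10},{"tx":-32,"ty":4.2,"tz":10}]'
python3 -m handwheel '[{},{},{}]'; python3 need.py 460.5 243.5 17 25
```

```text
t 0.1 p [252.7 571.  230.2] cur 66.1 q1,q6 [ 1.03 -0.12] tilt 0.11
roll 0.718 then tx,ty,tz [-384.4   50.2  213.5] | dist/41.7: 10.6$[0]: bad value
$[0]: bad value
$[0]: bad value
```

```bash
python3 -m handwheel '[{"tx":0,"ty":0,"tz":0,"roll":0.12}]' 85 40; python3 -m handwheel --help | head -20
```

```text
t: 0.18
tool_pos: [0.2528, 0.5711, 0.2304]
tool_rot: [-0.836, -3.028, 0.002]
contact_force: [-1.5, 0.1, -0.4]
opening: 0.085
grip_force: 0.0invalid input: not JSON, or not a number
```

```bash
python3 -m handwheel '[{"tx":0,"ty":0,"tz":0,"roll":0.12},{"tx":0,"ty":0,"tz":0,"roll":0.12},{"tx":0,"ty":0,"tz":0,"roll":0.12},{"tx":0,"ty":0,"tz":0,"roll":0.12},{"tx":0,"ty":0,"tz":0,"roll":0.118}]' >/dev/null
python3 -m handwheel '[{"tx":-32,"ty":4.2,"tz":10,"roll":0},{"tx":-32,"ty":4.2,"tz":10,"roll":0},{"tx":-32,"ty":4.2,"tz":10,"roll":0},{"tx":-32,"ty":4.2,"tz":10,"roll":0},{"tx":-32,"ty":4.2,"tz":10,"roll":0},{"tx":-32,"ty":4.2,"tz":10,"roll":0},{"tx":-32,"ty":4.2,"tz":10,"roll":0},{"tx":-32,"ty":4.2,"tz":10,"roll":0},{"tx":-32,"ty":4.2,"tz":10,"roll":0},{"tx":-32,"ty":4.2,"tz":10,"roll":0},{"tx":-32,"ty":4.2,"tz":10,"roll":0},{"tx":-32,"ty":4.2,"tz":10,"roll":0}]'
python3 -m handwheel '[{"tx":0,"ty":0,"tz":0,"roll":0},{"tx":0,"ty":0,"tz":0,"roll":0},{"tx":0,"ty":0,"tz":0,"roll":0}]' >/dev/null; python3 need.py 460.5 243.5 17 25
```

```text
t: 1.6
tool_pos: [0.4611, 0.2431, 0.1105]
tool_rot: [-1.688, -2.649, 0.001]
contact_force: [0.3, 0.2, -0.3]
opening: 0.0849
grip_force: 0.0
t 1.85 p [460.6 244.8 111.1] cur 25.0 q1,q6 [ 0.35 -0.09] tilt 0.04
roll -0.001 then tx,ty,tz [-1.2 -0.6 94.1] | dist/41.7: 2.3
```

```bash
python3 -m handwheel '[{"tx":-1,"ty":0,"tz":20,"roll":0},{"tx":0,"ty":0,"tz":20,"roll":0},{"tx":0,"ty":0,"tz":18,"roll":0},{"tx":0,"ty":0,"tz":15,"roll":0},{"tx":0,"ty":0,"tz":12,"roll":0},{"tx":0,"ty":0,"tz":9,"roll":0},{"tx":0,"ty":0,"tz":0,"roll":0},{"tx":0,"ty":0,"tz":0,"roll":0}]'
python3 -m handwheel '[{"tx":0,"ty":0,"tz":0,"roll":0},{"tx":0,"ty":0,"tz":0,"roll":0},{"tx":0,"ty":0,"tz":0,"roll":0},{"tx":0,"ty":0,"tz":0,"roll":0},{"tx":0,"ty":0,"tz":0,"roll":0},{"tx":0,"ty":0,"tz":0,"roll":0},{"tx":0,"ty":0,"tz":0,"roll":0},{"tx":0,"ty":0,"tz":0,"roll":0}]' 40 40
python3 -m handwheel '[{"tx":0,"ty":0,"tz":0,"roll":0},{"tx":0,"ty":0,"tz":0,"roll":0},{"tx":0,"ty":0,"tz":0,"roll":0},{"tx":0,"ty":0,"tz":0,"roll":0}]'
```

```text
t: 2.52
tool_pos: [0.4611, 0.2443, 0.0174]
tool_rot: [-1.687, -2.65, 0.0]
contact_force: [-0.6, 0.2, -0.2]
opening: 0.0851
grip_force: 0.0
t: 3.18
tool_pos: [0.462, 0.244, 0.0189]
tool_rot: [1.688, 2.649, 0.002]
contact_force: [-2.3, -1.5, 5.7]
opening: 0.0616
grip_force: 42.7
t: 3.52
tool_pos: [0.462, 0.244, 0.0189]
tool_rot: [1.688, 2.649, 0.002]
contact_force: [-2.9, -2.1, 6.6]
opening: 0.0613
grip_force: 42.7
```

```bash
python3 -m handwheel '[{"tx":0,"ty":0,"tz":-4,"roll":0},{"tx":0,"ty":0,"tz":-8,"roll":0},{"tx":0,"ty":0,"tz":-10,"roll":0},{"tx":0,"ty":0,"tz":-12,"roll":0},{"tx":0,"ty":0,"tz":-15,"roll":0},{"tx":0,"ty":0,"tz":-15,"roll":0},{"tx":0,"ty":0,"tz":-8,"roll":0},{"tx":0,"ty":0,"tz":0,"roll":0},{"tx":0,"ty":0,"tz":0,"roll":0}]'
python3 need.py 607.5 369 90 25
python3 - <<'E'
from h import *
im,d,K,T=grab("side"); cv2.imwrite("pics/s1.png",cv2.resize(im[130:290,150:310,::-1],(640,640))[:600])
E
```

```text
t: 4.27
tool_pos: [0.4618, 0.2439, 0.0902]
tool_rot: [1.688, 2.648, 0.002]
contact_force: [-0.8, 0.1, -2.0]
opening: 0.0617
grip_force: 43.9
t 4.27 p [461.8 243.9  90.2] cur 25.0 q1,q6 [ 0.34 -0.09] tilt 0.1
roll -0.0 then tx,ty,tz [ 51.8 184.9   0.5] | dist/41.7: 4.6
```

View pics/s1.png

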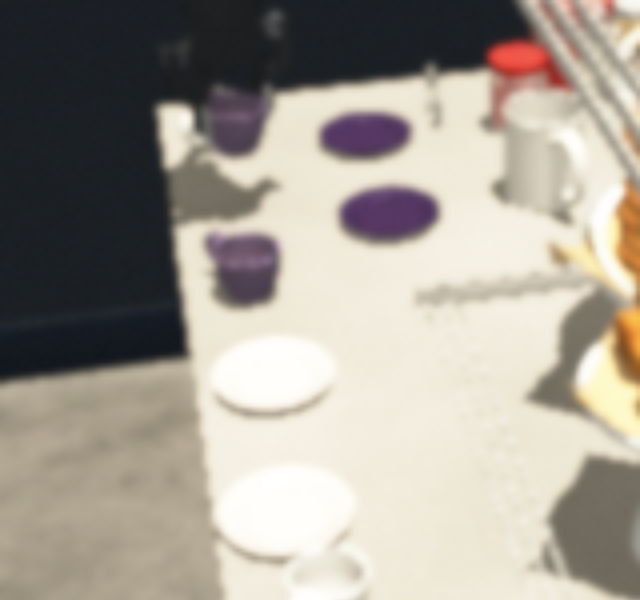

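The side view shows the purple cup hanging upright in the gripper at (237,122), clear of the counter.

```bash
python3 -m handwheel '[{"tx":3,"ty":10,"tz":0,"roll":0},{"tx":6,"ty":21,"tz":0,"roll":0},{"tx":7,"ty":25,"tz":0,"roll":0},{"tx":8,"ty":29,"tz":0,"roll":0},{"tx":8,"ty":29,"tz":0,"roll":0},{"tx":7,"ty":25,"tz":0,"roll":0},{"tx":6,"ty":22,"tz":0,"roll":0},{"tx":4,"ty":15,"tz":0,"roll":0},{"tx":3,"ty":9,"tz":0,"roll":0},{"tx":0,"ty":0,"tz":0,"roll":0},{"tx":0,"ty":0,"tz":0,"roll":0},{"tx":0,"ty":0,"tz":0,"roll":0}]'
python3 need.py 607.5 369 29 25
```

```text
t: 5.32
tool_pos: [0.6061, 0.3685, 0.0884]
tool_rot: [-1.688, -2.649, 0.003]
contact_force: [0.2, 0.4, -2.4]
opening: 0.0616
grip_force: 44.1
t 5.32 p [606.1 368.5  88.4] cur 25.0 q1,q6 [0.44 0.01] tilt 0.11
roll -0.0 then tx,ty,tz [-0.2  1.5 59.4] | dist/41.7: 1.4
```

```bash
python3 -m handwheel '[{"tx":0,"ty":1.5,"tz":10,"roll":0},{"tx":0,"ty":0,"tz":15,"roll":0},{"tx":0,"ty":0,"tz":14,"roll":0},{"tx":0,"ty":0,"tz":10,"roll":0},{"tx":0,"ty":0,"tz":6,"roll":0},{"tx":0,"ty":0,"tz":3,"roll":0},{"tx":0,"ty":0,"tz":2,"roll":0},{"tx":0,"ty":0,"tz":0,"roll":0},{"tx":0,"ty":0,"tz":0,"roll":0}]'
python3 -m handwheel '[{"tx":0,"ty":0,"tz":1,"roll":0},{"tx":0,"ty":0,"tz":1,"roll":0},{"tx":0,"ty":0,"tz":0.5,"roll":0},{"tx":0,"ty":0,"tz":0,"roll":0}]'
```

```text
t: 6.07
tool_pos: [0.6089, 0.3699, 0.03]
tool_rot: [1.688, 2.649, 0.001]
contact_force: [0.3, 0.0, -1.5]
opening: 0.0618
grip_force: 44.1
t: 6.4
tool_pos: [0.6084, 0.3697, 0.0269]
tool_rot: [1.688, 2.649, 0.0]
contact_force: [-0.4, 0.7, -1.9]
opening: 0.0615
grip_force: 44.1
```

```bash
python3 -m handwheel '[{"tx":0,"ty":0,"tz":1,"roll":0},{"tx":0,"ty":0,"tz":1,"roll":0},{"tx":0,"ty":0,"tz":0,"roll":0}]'
python3 -m handwheel '[{"tx":0,"ty":0,"tz":0.7,"roll":0},{"tx":0,"ty":0,"tz":0,"roll":0},{"tx":0,"ty":0,"tz":0,"roll":0}]'
```

```text
t: 6.65
tool_pos: [0.6082, 0.3696, 0.0245]
tool_rot: [-1.688, -2.649, 0.001]
contact_force: [0.4, -0.3, -1.2]
opening: 0.0615
grip_force: 44.1
t: 6.9
tool_pos: [0.6084, 0.3697, 0.0242]
tool_rot: [1.688, 2.649, 0.0]
contact_force: [0.1, -0.2, -1.7]
opening: 0.0615
grip_force: 44.2
```

```bash
python3 -m handwheel '[{"tx":0,"ty":0,"tz":0.8,"roll":0},{"tx":0,"ty":0,"tz":0,"roll":0},{"tx":0,"ty":0,"tz":0,"roll":0}]'
python3 -m handwheel '[{"tx":0,"ty":0,"tz":0.8,"roll":0},{"tx":0,"ty":0,"tz":0,"roll":0},{"tx":0,"ty":0,"tz":0,"roll":0}]'
```

```text
t: 7.15
tool_pos: [0.6086, 0.3698, 0.024]
tool_rot: [1.688, 2.649, 0.001]
contact_force: [-1.2, -1.3, 2.7]
opening: 0.0616
grip_force: 44.8
t: 7.4
tool_pos: [0.6087, 0.3698, 0.024]
tool_rot: [1.688, 2.649, 0.0]
contact_force: [-3.5, -1.9, 6.5]
opening: 0.0616
grip_force: 45.3
```

```bash
python3 -m handwheel '[{"tx":0,"ty":0,"tz":0,"roll":0},{"tx":0,"ty":0,"tz":0,"roll":0},{"tx":0,"ty":0,"tz":0,"roll":0},{"tx":0,"ty":0,"tz":0,"roll":0},{"tx":0,"ty":0,"tz":0,"roll":0},{"tx":0,"ty":0,"tz":0,"roll":0},{"tx":0,"ty":0,"tz":0,"roll":0}]' 85
python3 -m handwheel '[{"tx":0,"ty":0,"tz":-5,"roll":0},{"tx":0,"ty":0,"tz":-10,"roll":0},{"tx":0,"ty":0,"tz":-20,"roll":0},{"tx":0,"ty":0,"tz":-30,"roll":0},{"tx":0,"ty":0,"tz":-22,"roll":0},{"tx":0,"ty":0,"tz":0,"roll":0}]'
python3 need.py 452.5 88 110 35
```

```text
t: 7.98
tool_pos: [0.6083, 0.3697, 0.0223]
tool_rot: [-1.688, -2.649, 0.0]
contact_force: [0.0, -0.0, 0.3]
opening: 0.0851
grip_force: 0.0
t: 8.48
tool_pos: [0.6122, 0.3715, 0.1181]
tool_rot: [1.685, 2.644, 0.016]
contact_force: [1.4, 0.3, 1.4]
opening: 0.0847
grip_force: 0.0
t 8.48 p [612.2 371.5 118.1] cur 25.0 q1,q6 [0.44 0.01] tilt 0.71
roll -0.175 then tx,ty,tz [-140.7 -293.5    4.8] | dist/41.7: 7.8
```

```bash
python3 -m handwheel '[{"tx":0,"ty":0,"tz":0,"roll":-0.0875},{"tx":0,"ty":0,"tz":0,"roll":-0.0875},{"tx":-14,"ty":-29,"tz":0,"roll":0},{"tx":-14,"ty":-29,"tz":0,"roll":0},{"tx":-14,"ty":-29,"tz":0,"roll":0},{"tx":-14,"ty":-29,"tz":0,"roll":0},{"tx":-14,"ty":-29,"tz":0,"roll":0},{"tx":-14,"ty":-29,"tz":0,"roll":0},{"tx":-14,"ty":-29,"tz":0,"roll":0},{"tx":-14,"ty":-29,"tz":0,"roll":0},{"tx":-14,"ty":-29,"tz":0,"roll":0},{"tx":-14,"ty":-29,"tz":0,"roll":0}]' >/dev/null
python3 -m handwheel '[{"tx":0,"ty":0,"tz":0,"roll":0},{"tx":0,"ty":0,"tz":0,"roll":0},{"tx":0,"ty":0,"tz":0,"roll":0},{"tx":0,"ty":0,"tz":0,"roll":0}]'
python3 need.py 452.5 88 17 35
cat > chk.py <<'E'
import sys
from h import *
im,d,K,T=grab("top"); P=cloud(d,K,T); np.savez("last.npz",im=im,d=d,K=K,T=T)
for a in sys.argv[1:]:
    x,y,h=map(float,a.split(","))
    m,q,rim=cup(P,(x/1000,y/1000),h/1000,0); rim=q[q[:,2]>h/1000-.006][:,:2]
    c,e=circ(rim); print(a,"rim",c.round(1),e.round(1),"z98",(np.percentile(q[:,2],98)*1000).round(1))
E
python3 chk.py 607,369,57
```

```text
t: 9.82
tool_pos: [0.4518, 0.0892, 0.11]
tool_rot: [1.449, 2.787, 0.001]
contact_force: [1.1, 0.3, 0.1]
opening: 0.085
grip_force: 0.0
t 9.82 p [451.8  89.2 110. ] cur 35.1 q1,q6 [ 0.03 -0.58] tilt 0.06
roll 0.001 then tx,ty,tz [-1.4 -0.2 93. ] | dist/41.7: 2.2
607,369,57 rim [607.1 369.   31.2] 3.9 z98 60.8
```

The first cup measures (607.1, 369.0) with its rim 4.6 mm higher than before, so it is centred on the saucer floor. Now the second purple cup.

```bash
python3 -m handwheel '[{"tx":-1,"ty":0,"tz":20,"roll":0},{"tx":0,"ty":0,"tz":20,"roll":0},{"tx":0,"ty":0,"tz":18,"roll":0},{"tx":0,"ty":0,"tz":15,"roll":0},{"tx":0,"ty":0,"tz":12,"roll":0},{"tx":0,"ty":0,"tz":8,"roll":0},{"tx":0,"ty":0,"tz":0,"roll":0},{"tx":0,"ty":0,"tz":0,"roll":0}]'
python3 -m handwheel '[{"tx":0,"ty":0,"tz":0,"roll":0},{"tx":0,"ty":0,"tz":0,"roll":0},{"tx":0,"ty":0,"tz":0,"roll":0},{"tx":0,"ty":0,"tz":0,"roll":0},{"tx":0,"ty":0,"tz":0,"roll":0},{"tx":0,"ty":0,"tz":0,"roll":0},{"tx":0,"ty":0,"tz":0,"roll":0},{"tx":0,"ty":0,"tz":0,"roll":0},{"tx":0,"ty":0,"tz":0,"roll":0}]' 40 40
```

```text
t: 10.53
tool_pos: [0.4518, 0.0882, 0.0164]
tool_rot: [-1.449, -2.787, 0.001]
contact_force: [-0.2, -0.0, -0.1]
opening: 0.0849
grip_force: 0.0
t: 11.28
tool_pos: [0.4526, 0.0877, 0.0179]
tool_rot: [1.45, 2.785, 0.001]
contact_force: [-2.4, -0.6, 5.9]
opening: 0.0619
grip_force: 42.9
```

```bash
python3 -m handwheel '[{"tx":0,"ty":0,"tz":-4,"roll":0},{"tx":0,"ty":0,"tz":-8,"roll":0},{"tx":0,"ty":0,"tz":-10,"roll":0},{"tx":0,"ty":0,"tz":-12,"roll":0},{"tx":0,"ty":0,"tz":-15,"roll":0},{"tx":0,"ty":0,"tz":-15,"roll":0},{"tx":0,"ty":0,"tz":-8,"roll":0},{"tx":0,"ty":0,"tz":0,"roll":0},{"tx":0,"ty":0,"tz":0,"roll":0},{"tx":0,"ty":0,"tz":0,"roll":0}]'
python3 need.py 603.5 192 90 35
```

```text
t: 12.12
tool_pos: [0.4511, 0.0878, 0.0878]
tool_rot: [-1.45, -2.786, 0.001]
contact_force: [0.1, 0.8, -1.3]
opening: 0.0617
grip_force: 43.7
t 12.12 p [451.1  87.8  87.8] cur 35.0 q1,q6 [ 0.03 -0.58] tilt 0.07
roll 0.0 then tx,ty,tz [ -2.  184.6  -2.4] | dist/41.7: 4.4
```

```bash
python3 -m handwheel '[{"tx":-2,"ty":10,"tz":0,"roll":0},{"tx":0,"ty":21,"tz":0,"roll":0},{"tx":0,"ty":25,"tz":0,"roll":0},{"tx":0,"ty":29,"tz":0,"roll":0},{"tx":0,"ty":29,"tz":0,"roll":0},{"tx":0,"ty":25,"tz":0,"roll":0},{"tx":0,"ty":22,"tz":0,"roll":0},{"tx":0,"ty":15,"tz":0,"roll":0},{"tx":0,"ty":8.5,"tz":0,"roll":0},{"tx":0,"ty":0,"tz":0,"roll":0},{"tx":0,"ty":0,"tz":0,"roll":0},{"tx":0,"ty":0,"tz":0,"roll":0}]' >/dev/null
python3 -m handwheel '[{"tx":0,"ty":0,"tz":0,"roll":0},{"tx":0,"ty":0,"tz":0,"roll":0}]' >/dev/null;python3 need.py 603.5 192 27 35
```

```text
t 13.28 p [603.4 191.6  88.5] cur 35.0 q1,q6 [ 0.19 -0.42] tilt 0.02
roll -0.0 then tx,ty,tz [ 0.3  0.4 61.5] | dist/41.7: 1.5
```

```bash
python3 -m handwheel '[{"tx":0,"ty":0,"tz":10,"roll":0},{"tx":0,"ty":0,"tz":15,"roll":0},{"tx":0,"ty":0,"tz":14,"roll":0},{"tx":0,"ty":0,"tz":10,"roll":0},{"tx":0,"ty":0,"tz":6,"roll":0},{"tx":0,"ty":0,"tz":4,"roll":0},{"tx":0,"ty":0,"tz":2,"roll":0},{"tx":0,"ty":0,"tz":1,"roll":0},{"tx":0,"ty":0,"tz":1,"roll":0},{"tx":0,"ty":0,"tz":0,"roll":0},{"tx":0,"ty":0,"tz":0,"roll":0}]'
python3 -m handwheel '[{"tx":0,"ty":0,"tz":1,"roll":0},{"tx":0,"ty":0,"tz":0.8,"roll":0},{"tx":0,"ty":0,"tz":0,"roll":0},{"tx":0,"ty":0,"tz":0,"roll":0}]'
python3 -m handwheel '[{"tx":0,"ty":0,"tz":0.8,"roll":0},{"tx":0,"ty":0,"tz":0,"roll":0},{"tx":0,"ty":0,"tz":0,"roll":0}]'
```

```text
t: 14.2
tool_pos: [0.6045, 0.1921, 0.0262]
tool_rot: [1.45, 2.786, 0.001]
contact_force: [-0.2, -0.4, -0.4]
opening: 0.0613
grip_force: 43.9
t: 14.53
tool_pos: [0.604, 0.192, 0.0237]
tool_rot: [1.45, 2.787, -0.0]
contact_force: [0.6, -0.8, -1.9]
opening: 0.0613
grip_force: 43.9
t: 14.78
tool_pos: [0.6042, 0.1921, 0.0231]
tool_rot: [1.45, 2.787, 0.0]
contact_force: [0.8, -0.3, -1.4]
opening: 0.0616
grip_force: 44.1
```

```bash
python3 -m handwheel '[{"tx":0,"ty":0,"tz":0.8,"roll":0},{"tx":0,"ty":0,"tz":0,"roll":0},{"tx":0,"ty":0,"tz":0,"roll":0}]'
python3 -m handwheel '[{"tx":0,"ty":0,"tz":0.5,"roll":0},{"tx":0,"ty":0,"tz":0,"roll":0},{"tx":0,"ty":0,"tz":0,"roll":0}]'
```

```text
t: 15.03
tool_pos: [0.6043, 0.192, 0.023]
tool_rot: [1.45, 2.786, -0.0]
contact_force: [-1.3, -1.5, 5.1]
opening: 0.0618
grip_force: 44.8
t: 15.28
tool_pos: [0.6044, 0.1919, 0.023]
tool_rot: [1.45, 2.786, -0.0]
contact_force: [-4.0, -2.2, 8.0]
opening: 0.0616
grip_force: 45.2
```

```bash
python3 -m handwheel '[{"tx":0,"ty":0,"tz":0,"roll":0},{"tx":0,"ty":0,"tz":0,"roll":0},{"tx":0,"ty":0,"tz":0,"roll":0},{"tx":0,"ty":0,"tz":0,"roll":0},{"tx":0,"ty":0,"tz":0,"roll":0},{"tx":0,"ty":0,"tz":0,"roll":0},{"tx":0,"ty":0,"tz":0,"roll":0}]' 85
python3 -m handwheel '[{"tx":0,"ty":0,"tz":-5,"roll":0},{"tx":0,"ty":0,"tz":-10,"roll":0},{"tx":0,"ty":0,"tz":-20,"roll":0},{"tx":0,"ty":0,"tz":-30,"roll":0},{"tx":0,"ty":0,"tz":-22,"roll":0},{"tx":0,"ty":0,"tz":0,"roll":0},{"tx":0,"ty":0,"tz":0,"roll":0},{"tx":0,"ty":0,"tz":0,"roll":0}]'
python3 need.py 451 402 110 134
```

```text
t: 15.87
tool_pos: [0.6039, 0.192, 0.0214]
tool_rot: [-1.45, -2.787, 0.0]
contact_force: [-0.3, -0.0, 0.2]
opening: 0.085
grip_force: 0.0
t: 16.53
tool_pos: [0.6037, 0.192, 0.1086]
tool_rot: [-1.45, -2.787, 0.0]
contact_force: [0.4, 0.8, -0.9]
opening: 0.0849
grip_force: 0.0
t 16.53 p [603.7 192.  108.6] cur 35.0 q1,q6 [ 0.19 -0.42] tilt 0.01
roll 1.414 then tx,ty,tz [  36.  -257.2   -1.4] | dist/41.7: 6.2
```

```bash
python3 -m handwheel '[{"tx":0,"ty":0,"tz":0,"roll":0.118},{"tx":0,"ty":0,"tz":0,"roll":0.118},{"tx":0,"ty":0,"tz":0,"roll":0.118},{"tx":0,"ty":0,"tz":0,"roll":0.118},{"tx":0,"ty":0,"tz":0,"roll":0.118},{"tx":0,"ty":0,"tz":0,"roll":0.118},{"tx":0,"ty":0,"tz":0,"roll":0.118},{"tx":0,"ty":0,"tz":0,"roll":0.118},{"tx":0,"ty":0,"tz":0,"roll":0.118},{"tx":0,"ty":0,"tz":0,"roll":0.118},{"tx":0,"ty":0,"tz":0,"roll":0.118},{"tx":0,"ty":0,"tz":0,"roll":0.118}]' >/dev/null
python3 -m handwheel '[{"tx":4.5,"ty":-32.1,"tz":0,"roll":0},{"tx":4.5,"ty":-32.1,"tz":0,"roll":0},{"tx":4.5,"ty":-32.1,"tz":0,"roll":0},{"tx":4.5,"ty":-32.1,"tz":0,"roll":0},{"tx":4.5,"ty":-32.1,"tz":0,"roll":0},{"tx":4.5,"ty":-32.1,"tz":0,"roll":0},{"tx":4.5,"ty":-32.1,"tz":0,"roll":0},{"tx":4.5,"ty":-32.1,"tz":0,"roll":0},{"tx":0,"ty":0,"tz":0,"roll":0},{"tx":0,"ty":0,"tz":0,"roll":0},{"tx":0,"ty":0,"tz":0,"roll":0},{"tx":0,"ty":0,"tz":0,"roll":0}]' >/dev/null
python3 need.py 451 402 18 134; python3 chk.py 603,191,57
```

```text
t 18.53 p [452.2 401.  107.7] cur -46.2 q1,q6 [0.6  1.41] tilt 0.09
roll -0.003 then tx,ty,tz [-0.  -1.6 89.7] | dist/41.7: 2.2
603,191,57 rim [603.2 191.1  31.2] 4.2 z98 60.5
```

The second purple cup sits centred at (603.2, 191.1), at the right height. Next is the white cup on the left.

```bash
python3 -m handwheel '[{"tx":0,"ty":-1.5,"tz":20,"roll":0},{"tx":0,"ty":0,"tz":20,"roll":0},{"tx":0,"ty":0,"tz":18,"roll":0},{"tx":0,"ty":0,"tz":15,"roll":0},{"tx":0,"ty":0,"tz":10,"roll":0},{"tx":0,"ty":0,"tz":7,"roll":0},{"tx":0,"ty":0,"tz":0,"roll":0},{"tx":0,"ty":0,"tz":0,"roll":0}]'
python3 -m handwheel '[{"tx":0,"ty":0,"tz":0,"roll":0},{"tx":0,"ty":0,"tz":0,"roll":0},{"tx":0,"ty":0,"tz":0,"roll":0},{"tx":0,"ty":0,"tz":0,"roll":0},{"tx":0,"ty":0,"tz":0,"roll":0},{"tx":0,"ty":0,"tz":0,"roll":0},{"tx":0,"ty":0,"tz":0,"roll":0},{"tx":0,"ty":0,"tz":0,"roll":0},{"tx":0,"ty":0,"tz":0,"roll":0},{"tx":0,"ty":0,"tz":0,"roll":0}]' 35 40
```

```text
t: 19.25
tool_pos: [0.4514, 0.403, 0.0188]
tool_rot: [-2.914, -1.173, -0.0]
contact_force: [0.3, 0.4, -0.4]
opening: 0.0852
grip_force: 0.0
t: 20.08
tool_pos: [0.4521, 0.4037, 0.0201]
tool_rot: [-2.914, -1.174, -0.004]
contact_force: [1.8, -0.7, 5.9]
opening: 0.0546
grip_force: 42.1
```

```bash
python3 -m handwheel '[{"tx":0,"ty":0,"tz":-4,"roll":0},{"tx":0,"ty":0,"tz":-8,"roll":0},{"tx":0,"ty":0,"tz":-12,"roll":0},{"tx":0,"ty":0,"tz":-16,"roll":0},{"tx":0,"ty":0,"tz":-20,"roll":0},{"tx":0,"ty":0,"tz":-20,"roll":0},{"tx":0,"ty":0,"tz":-10,"roll":0},{"tx":0,"ty":0,"tz":-5,"roll":0},{"tx":0,"ty":0,"tz":0,"roll":0},{"tx":0,"ty":0,"tz":0,"roll":0}]'
python3 need.py 457 -63 112 134
```

```text
t: 20.92
tool_pos: [0.4505, 0.4029, 0.113]
tool_rot: [2.914, 1.174, -0.001]
contact_force: [0.2, -0.9, -0.9]
opening: 0.0546
grip_force: 42.3
t 20.92 p [450.5 402.9 113. ] cur -46.1 q1,q6 [0.61 1.41] tilt 0.05
roll -0.002 then tx,ty,tz [-319.   339.7    1.2] | dist/41.7: 11.2
```

```bash
python3 -m handwheel '[{"tx":-10,"ty":10.6,"tz":0,"roll":0},{"tx":-20,"ty":21.3,"tz":0,"roll":0},{"tx":-20,"ty":21.3,"tz":0,"roll":0},{"tx":-20,"ty":21.3,"tz":0,"roll":0},{"tx":-20,"ty":21.3,"tz":0,"roll":0},{"tx":-20,"ty":21.3,"tz":0,"roll":0},{"tx":-20,"ty":21.3,"tz":0,"roll":0},{"tx":-20,"ty":21.3,"tz":0,"roll":0},{"tx":-20,"ty":21.3,"tz":0,"roll":0},{"tx":-20,"ty":21.3,"tz":0,"roll":0},{"tx":-20,"ty":21.3,"tz":0,"roll":0},{"tx":-20,"ty":21.3,"tz":0,"roll":0}]' | grep -E "opening|grip"
python3 -m handwheel '[{"tx":-20,"ty":21.3,"tz":0,"roll":0},{"tx":-20,"ty":21.3,"tz":0,"roll":0},{"tx":-20,"ty":21.3,"tz":0,"roll":0},{"tx":-15,"ty":16,"tz":0,"roll":0},{"tx":-9,"ty":9.6,"tz":0,"roll":0},{"tx":-5,"ty":5.3,"tz":0,"roll":0},{"tx":0,"ty":0,"tz":0,"roll":0},{"tx":0,"ty":0,"tz":0,"roll":0},{"tx":0,"ty":0,"tz":0,"roll":0},{"tx":0,"ty":0,"tz":0,"roll":0}]'
python3 need.py 457 -63 28 134
```

```text
opening: 0.0541
grip_force: 42.4
t: 22.75
tool_pos: [0.4562, -0.0619, 0.1133]
tool_rot: [-2.913, -1.176, 0.001]
contact_force: [0.3, -0.2, -1.1]
opening: 0.055
grip_force: 42.5
t 22.75 p [456.2 -61.9 113.3] cur -46.0 q1,q6 [-0.3   0.51] tilt 0.04
roll -0.001 then tx,ty,tz [-0.2  1.4 85.3] | dist/41.7: 2.0
```

```bash
python3 -m handwheel '[{"tx":0,"ty":1.4,"tz":10,"roll":0},{"tx":0,"ty":0,"tz":20,"roll":0},{"tx":0,"ty":0,"tz":20,"roll":0},{"tx":0,"ty":0,"tz":15,"roll":0},{"tx":0,"ty":0,"tz":10,"roll":0},{"tx":0,"ty":0,"tz":5,"roll":0},{"tx":0,"ty":0,"tz":3,"roll":0},{"tx":0,"ty":0,"tz":1.5,"roll":0},{"tx":0,"ty":0,"tz":1,"roll":0},{"tx":0,"ty":0,"tz":0,"roll":0},{"tx":0,"ty":0,"tz":0,"roll":0}]'
python3 -m handwheel '[{"tx":0,"ty":0,"tz":1,"roll":0},{"tx":0,"ty":0,"tz":0.6,"roll":0},{"tx":0,"ty":0,"tz":0,"roll":0},{"tx":0,"ty":0,"tz":0,"roll":0}]'
python3 -m handwheel '[{"tx":0,"ty":0,"tz":0.8,"roll":0},{"tx":0,"ty":0,"tz":0,"roll":0},{"tx":0,"ty":0,"tz":0,"roll":0}]'
```

```text
t: 23.67
tool_pos: [0.458, -0.064, 0.0289]
tool_rot: [2.913, 1.173, 0.002]
contact_force: [-0.4, 0.0, -0.2]
opening: 0.0544
grip_force: 42.5
t: 24.0
tool_pos: [0.4574, -0.0638, 0.0266]
tool_rot: [2.914, 1.174, 0.0]
contact_force: [0.3, -0.4, -0.6]
opening: 0.0546
grip_force: 42.5
t: 24.25
tool_pos: [0.4573, -0.0638, 0.0256]
tool_rot: [-2.914, -1.174, 0.0]
contact_force: [0.5, -0.1, -0.9]
opening: 0.0546
grip_force: 42.5
```

```bash
python3 -m handwheel '[{"tx":0,"ty":0,"tz":0.8,"roll":0},{"tx":0,"ty":0,"tz":0,"roll":0},{"tx":0,"ty":0,"tz":0,"roll":0}]' | grep -E "pos|contact"
python3 -m handwheel '[{"tx":0,"ty":0,"tz":0.7,"roll":0},{"tx":0,"ty":0,"tz":0,"roll":0},{"tx":0,"ty":0,"tz":0,"roll":0}]'| grep -E "pos|contact"
```

```text
tool_pos: [0.4576, -0.0638, 0.0252]
contact_force: [-0.4, 0.3, 1.7]
tool_pos: [0.4578, -0.0637, 0.0251]
contact_force: [-2.9, 1.5, 6.2]
```

Contact. Releasing, then on to the last white cup, carrying above everything near x = 0.46.

```bash
python3 -m handwheel '[{"tx":0,"ty":0,"tz":0,"roll":0},{"tx":0,"ty":0,"tz":0,"roll":0},{"tx":0,"ty":0,"tz":0,"roll":0},{"tx":0,"ty":0,"tz":0,"roll":0},{"tx":0,"ty":0,"tz":0,"roll":0},{"tx":0,"ty":0,"tz":0,"roll":0},{"tx":0,"ty":0,"tz":0,"roll":0},{"tx":0,"ty":0,"tz":0,"roll":0}]' 85 | grep -E "contact|opening"
python3 -m handwheel '[{"tx":0,"ty":0,"tz":-5,"roll":0},{"tx":0,"ty":0,"tz":-10,"roll":0},{"tx":0,"ty":0,"tz":-20,"roll":0},{"tx":0,"ty":0,"tz":-30,"roll":0},{"tx":0,"ty":0,"tz":-22,"roll":0},{"tx":0,"ty":0,"tz":0,"roll":0},{"tx":0,"ty":0,"tz":0,"roll":0},{"tx":0,"ty":0,"tz":0,"roll":0}]'
python3 need.py 462.5 -374 110 134.5
```

```text
contact_force: [0.4, 0.2, -0.6]
opening: 0.0851
t: 26.08
tool_pos: [0.4572, -0.0637, 0.1112]
tool_rot: [-2.914, -1.174, 0.0]
contact_force: [0.3, 0.2, -0.0]
opening: 0.085
grip_force: 0.0
t 26.08 p [457.2 -63.7 111.2] cur -46.1 q1,q6 [-0.3   0.51] tilt 0.0
roll -0.011 then tx,ty,tz [-213.7  225.     1.2] | dist/41.7: 7.4
```

```bash
python3 -m handwheel '[{"tx":-11,"ty":11.6,"tz":0,"roll":-0.01},{"tx":-22.5,"ty":23.7,"tz":0,"roll":0},{"tx":-22.5,"ty":23.7,"tz":0,"roll":0},{"tx":-22.5,"ty":23.7,"tz":0,"roll":0},{"tx":-22.5,"ty":23.7,"tz":0,"roll":0},{"tx":-22.5,"ty":23.7,"tz":0,"roll":0},{"tx":-22.5,"ty":23.7,"tz":0,"roll":0},{"tx":-22.5,"ty":23.7,"tz":0,"roll":0},{"tx":-22.5,"ty":23.7,"tz":0,"roll":0},{"tx":-22.5,"ty":23.7,"tz":0,"roll":0},{"tx":0,"ty":0,"tz":0,"roll":0},{"tx":0,"ty":0,"tz":0,"roll":0}]' >/dev/null
python3 -m handwheel '[{"tx":0,"ty":0,"tz":0,"roll":0},{"tx":0,"ty":0,"tz":0,"roll":0},{"tx":0,"ty":0,"tz":0,"roll":0}]' >/dev/null
python3 need.py 462.5 -374 18 134.5; python3 chk.py 457,-63,59
```

```text
t 27.33 p [ 462.2 -372.4  110.6] cur -45.5 q1,q6 [-0.8  -0.01] tilt 0.07
roll 0.0 then tx,ty,tz [-0.9  1.5 92.6] | dist/41.7: 2.2
457,-63,59 rim [455.7 -63.4  28.3] 3.6 z98 61.5
```

The first white cup is centred at (455.7, -63.4).

```bash
python3 -m handwheel '[{"tx":-1,"ty":1.5,"tz":20,"roll":0},{"tx":0,"ty":0,"tz":20,"roll":0},{"tx":0,"ty":0,"tz":18,"roll":0},{"tx":0,"ty":0,"tz":15,"roll":0},{"tx":0,"ty":0,"tz":11,"roll":0},{"tx":0,"ty":0,"tz":8,"roll":0},{"tx":0,"ty":0,"tz":0,"roll":0},{"tx":0,"ty":0,"tz":0,"roll":0}]'
python3 -m handwheel '[{"tx":0,"ty":0,"tz":0,"roll":0},{"tx":0,"ty":0,"tz":0,"roll":0},{"tx":0,"ty":0,"tz":0,"roll":0},{"tx":0,"ty":0,"tz":0,"roll":0},{"tx":0,"ty":0,"tz":0,"roll":0},{"tx":0,"ty":0,"tz":0,"roll":0},{"tx":0,"ty":0,"tz":0,"roll":0},{"tx":0,"ty":0,"tz":0,"roll":0},{"tx":0,"ty":0,"tz":0,"roll":0},{"tx":0,"ty":0,"tz":0,"roll":0}]' 35 40
```

```text
t: 28.05
tool_pos: [0.4628, -0.3755, 0.0194]
tool_rot: [2.908, 1.189, -0.0]
contact_force: [0.0, 0.5, 0.6]
opening: 0.0851
grip_force: 0.0
t: 28.88
tool_pos: [0.4635, -0.3765, 0.0208]
tool_rot: [2.906, 1.187, 0.002]
contact_force: [1.0, 0.0, 6.1]
opening: 0.0549
grip_force: 41.9
```

```bash
python3 -m handwheel '[{"tx":0,"ty":0,"tz":-4,"roll":0},{"tx":0,"ty":0,"tz":-8,"roll":0},{"tx":0,"ty":0,"tz":-12,"roll":0},{"tx":0,"ty":0,"tz":-16,"roll":0},{"tx":0,"ty":0,"tz":-20,"roll":0},{"tx":0,"ty":0,"tz":-10,"roll":0},{"tx":0,"ty":0,"tz":-5,"roll":0},{"tx":0,"ty":0,"tz":0,"roll":0},{"tx":0,"ty":0,"tz":0,"roll":0},{"tx":0,"ty":0,"tz":0,"roll":0}]'
python3 need.py 446 -249 94 134.5
```

```text
t: 29.72
tool_pos: [0.462, -0.375, 0.0929]
tool_rot: [-2.906, -1.187, 0.001]
contact_force: [-0.3, -0.2, -1.9]
opening: 0.0547
grip_force: 42.4
t 29.72 p [ 462.  -375.    92.9] cur -45.6 q1,q6 [-0.81 -0.01] tilt 0.13
roll -0.001 then tx,ty,tz [  76.9 -101.1   -0.9] | dist/41.7: 3.0
```

```bash
python3 -m handwheel '[{"tx":5,"ty":-6.5,"tz":0,"roll":0},{"tx":10,"ty":-13.5,"tz":0,"roll":0},{"tx":14,"ty":-18,"tz":0,"roll":0},{"tx":14,"ty":-18,"tz":0,"roll":0},{"tx":14,"ty":-18,"tz":0,"roll":0},{"tx":10,"ty":-13.5,"tz":0,"roll":0},{"tx":6,"ty":-8,"tz":0,"roll":0},{"tx":4,"ty":-5.5,"tz":0,"roll":0},{"tx":0,"ty":0,"tz":0,"roll":0},{"tx":0,"ty":0,"tz":0,"roll":0},{"tx":0,"ty":0,"tz":0,"roll":0},{"tx":0,"ty":0,"tz":0,"roll":0}]' | grep -E "opening|grip"
python3 need.py 446 -249 28 134.5
```

```text
opening: 0.0547
grip_force: 42.5
t 30.72 p [ 447.1 -250.4   94.4] cur -45.6 q1,q6 [-0.66  0.14] tilt 0.03
roll -0.002 then tx,ty,tz [ 0.2 -1.8 66.4] | dist/41.7: 1.6
```

```bash
python3 -m handwheel '[{"tx":0,"ty":-1.8,"tz":10,"roll":0},{"tx":0,"ty":0,"tz":15,"roll":0},{"tx":0,"ty":0,"tz":15,"roll":0},{"tx":0,"ty":0,"tz":12,"roll":0},{"tx":0,"ty":0,"tz":7,"roll":0},{"tx":0,"ty":0,"tz":4,"roll":0},{"tx":0,"ty":0,"tz":2,"roll":0},{"tx":0,"ty":0,"tz":1,"roll":0},{"tx":0,"ty":0,"tz":0.5,"roll":0},{"tx":0,"ty":0,"tz":0,"roll":0},{"tx":0,"ty":0,"tz":0,"roll":0}]' | grep -E "pos|contact"
python3 -m handwheel '[{"tx":0,"ty":0,"tz":1,"roll":0},{"tx":0,"ty":0,"tz":0.6,"roll":0},{"tx":0,"ty":0,"tz":0,"roll":0},{"tx":0,"ty":0,"tz":0,"roll":0}]'| grep -E "pos|contact"
python3 -m handwheel '[{"tx":0,"ty":0,"tz":0.8,"roll":0},{"tx":0,"ty":0,"tz":0,"roll":0},{"tx":0,"ty":0,"tz":0,"roll":0}]'| grep -E "pos|contact"
```

```text
tool_pos: [0.4461, -0.2486, 0.0284]
contact_force: [-0.4, -0.1, -1.1]
tool_pos: [0.4456, -0.2483, 0.0261]
contact_force: [-0.9, 0.0, -1.0]
tool_pos: [0.4458, -0.2484, 0.0258]
contact_force: [-1.3, 1.3, 3.9]
```

```bash
python3 -m handwheel '[{"tx":0,"ty":0,"tz":0.4,"roll":0},{"tx":0,"ty":0,"tz":0,"roll":0},{"tx":0,"ty":0,"tz":0,"roll":0}]'| grep -E "pos|contact"
python3 -m handwheel '[{"tx":0,"ty":0,"tz":0,"roll":0},{"tx":0,"ty":0,"tz":0,"roll":0},{"tx":0,"ty":0,"tz":0,"roll":0},{"tx":0,"ty":0,"tz":0,"roll":0},{"tx":0,"ty":0,"tz":0,"roll":0},{"tx":0,"ty":0,"tz":0,"roll":0},{"tx":0,"ty":0,"tz":0,"roll":0},{"tx":0,"ty":0,"tz":0,"roll":0}]' 85 | grep -E "contact|opening"
python3 -m handwheel '[{"tx":0,"ty":0,"tz":-5,"roll":0},{"tx":0,"ty":0,"tz":-10,"roll":0},{"tx":0,"ty":0,"tz":-20,"roll":0},{"tx":0,"ty":0,"tz":-30,"roll":0},{"tx":0,"ty":0,"tz":-22,"roll":0},{"tx":20,"ty":20,"tz":0,"roll":0},{"tx":20,"ty":20,"tz":0,"roll":0},{"tx":20,"ty":20,"tz":0,"roll":0},{"tx":0,"ty":0,"tz":0,"roll":0},{"tx":0,"ty":0,"tz":0,"roll":0},{"tx":0,"ty":0,"tz":0,"roll":0}]'
```

```text
tool_pos: [0.4459, -0.2484, 0.0258]
contact_force: [-2.3, 2.8, 7.8]
contact_force: [0.1, -0.8, -0.6]
opening: 0.085
t: 34.05
tool_pos: [0.5301, -0.249, 0.1122]
tool_rot: [-2.908, -1.189, 0.001]
contact_force: [0.1, 0.6, -0.9]
opening: 0.0848
grip_force: 0.0
```

I shifted toward the glass by mistake (x = 0.53, no contact). I'll go straight back and then off to the right at x ≈ 0.46.

```bash
python3 -m handwheel '[{"tx":-17,"ty":-17,"tz":0,"roll":0},{"tx":-17,"ty":-17,"tz":0,"roll":0},{"tx":-17,"ty":-17,"tz":0,"roll":0},{"tx":-20,"ty":20,"tz":0,"roll":0},{"tx":-20,"ty":20,"tz":0,"roll":0},{"tx":-20,"ty":20,"tz":0,"roll":0},{"tx":-20,"ty":20,"tz":0,"roll":0},{"tx":-20,"ty":20,"tz":0,"roll":0},{"tx":0,"ty":0,"tz":0,"roll":0},{"tx":0,"ty":0,"tz":0,"roll":0},{"tx":0,"ty":0,"tz":0,"roll":0}]'
python3 chk.py 446,-249,59 457,-63,59 603,191,57 607,369,57
python3 - <<'E'
from h import *
f=np.load("last.npz"); cv2.imwrite("pics/end.png",cv2.resize(f["im"][120:280,80:400,::-1],(800,400)))
E
```

```text
t: 34.97
tool_pos: [0.4561, -0.3891, 0.1118]
tool_rot: [-2.908, -1.187, 0.0]
contact_force: [-0.3, -0.0, -0.6]
opening: 0.0848
grip_force: 0.0
446,-249,59 rim [ 444.1 -246.2   28.4] 3.8 z98 60.7
457,-63,59 rim [455.6 -63.6  28.2] 3.2 z98 61.7
603,191,57 rim [603.5 191.2  31.5] 3.9 z98 60.0
607,369,57 rim [607.2 369.4  31.4] 4.0 z98 60.7
```

View pics/end.png

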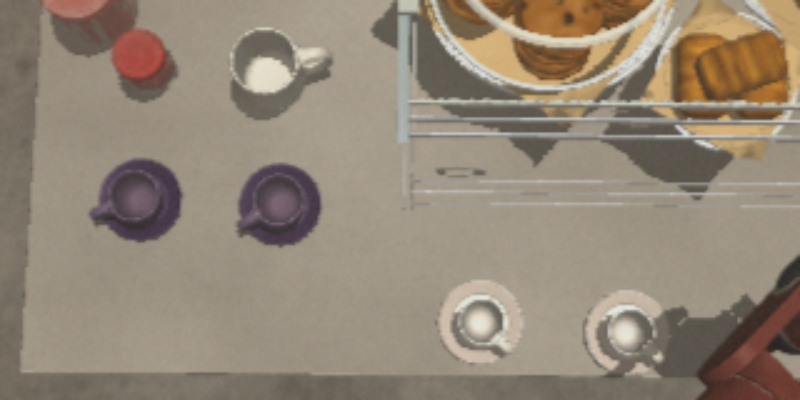

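The picture shows all four cups upright and centred on saucers of their own colour: purple at (135,195) and (278,200), white at (480,322) and (627,330). The mug is unmoved at (265,60) and the robot is clear of everything.

```bash
python3 -c "
from station import ctrl
print(ctrl.finish_job())"
```

```text
the job is handed in; nothing more can be done
None
```

The job is handed in at about 35 s of 122 s: all four cups stand upright on saucers of their own colour, within about 3 mm of centre by my last measurement, and the mug was not moved; the judge's verdict was not shown.

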